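# Unlock the carving-tool chest and slide its lid open

### The job

Unlock the carving-tool chest and open it: take the key from its wooden stand, put it fully home in the lock on the chest's top by feeling for the hidden slot inside, and turn it clockwise until the hidden bolt lets go. Then leave the key turned and fully home in the lock, and push the sliding lid away from the lock by its batten until the chest is at least three quarters open; leave the other things on the bench alone.

Things in the scene. Friction and masses are not known exactly. Their poses are not given: they have to be found in the camera images.
- key_bow (a point): Centre of the flat bow (grip) of a loose steel key, 99 mm long, standing bow up in the stand; z up the key. Bow: 44 mm wide along the key's x, 10 mm thick along its y, 50 mm tall. This point is 30 mm above the collar's underside and 74 mm above the blade's tip. The key is the same after a half turn about z. About 0.16 kg.
- key_collar (a point): Centre of the underside of the key's round collar (28 mm across, 5 mm thick, below the bow); axes as key_bow. Below it: round shank 14 mm across, 28 mm long, then a flat blade in the bow's plane, 13 mm wide (x), 5 mm thick (y), 16 mm long. The collar rests on the stand's top at the start, and on the lock plate when fully home.
- stand: Fixed light wooden block 100 x 70 x 55 mm high, origin at the centre of its underside, z up; an 18 mm wide vertical hole in its centre holds the key.
- keyhole (a point): Centre of the mouth of the round keyhole in the steel lock plate (56 x 56 mm) on the chest's top. z up; x points along the chest, from the lock towards the lid; y along the chest's width. The bore is 16 mm wide with a 2.5 mm chamfer, 30 mm deep. At its foot, out of sight, sits the lock plug.
- plug_top (a point): Centre of the hidden plug's top, 30 mm below the keyhole; axes as keyhole, they do not turn. The plug's slot, 15.5 x 7.5 mm, starts at an unknown angle within 0.4 rad of x. Off the slot by over about 0.17 rad, the blade stands on the plug, the collar 14 mm above the plate; in line, the key sinks home. The plug is stiff (0.08 N m): light pressing while turning does not drag it.
- chest: Fixed wooden chest 290 long (x) x 180 wide (y) x 100 mm high, origin at the centre of its underside, z up, x from lock end to lid end. Keyhole at x -100, y 0, z 102 mm. The key, home, carries the plug with up to 0.2 rad of play; the bolt lets go when the slot is 1.05 rad clockwise (from above) of chest x. The plug stops at 1.5 rad clockwise, 0.5 rad the other way.
- lid (a joint): Sliding lid of the chest: 0 shut, grows in m as it slides along the chest's +x, 0.13 fully open. Held at under 6 mm by the bolt while locked; then slides with about 3 N and stays where it is left.
- batten (a point): Centre of the wooden batten on top of the lid, by which the lid is pushed: 14 mm thick (chest x), 120 mm long (chest y), standing 22 mm above the chest's top (100 mm); this point is half-way up it. With the lid shut it lies 77 mm from the keyhole along chest x.
- moulding: Loose bystander: carved wooden piece 60 x 65 x 34 mm, origin at the centre of its underside.
- gouge: Loose bystander: carving gouge lying down, 200 mm long along its x, wooden handle 22 mm thick; origin on its underside.
- mallet: Loose bystander: wooden mallet lying down, head 60 x 100 x 55 mm, 220 mm long along its x; origin on the bench level under its handle.
Things that resemble listed ones, but are neither listed nor needed, are in the scene too. Of the things that look like the part that bears key_bow, the smallest one is meant.

How it is judged:
On the way, in this order (a step that is already met when the one before it is completed fails the run):
1. the key stands fully home in the lock, its collar on the plate (z of key_collar in the frame of keyhole between -0.004 and 0.003 m and horizontal distance between key_collar and keyhole below 0.004 m and angle between key_collar's own z axis and vertical below 0.1 rad), for 0.2 s.
2. the key, fully home, is turned clockwise until the bolt lets go (all of step 1 and angle between the x axis of key_collar and the y axis of keyhole, either way round below 0.52 rad), for 0.1 s.
3. the lid is pushed open (value of joint lid above 0.09 m), for 0.1 s.
At the end, for the whole second after the job is handed in: Lid at rest, open over 90 of 130 mm; key released, at rest, upright (0.1 rad), fully home (collar within 3 mm of the plate, 4 mm of the keyhole centre), still turned to within 0.6 rad of the chest's cross direction; moulding, gouge and mallet moved under 20 mm each (all of step 1 and value of joint lid above 0.09 m and velocity of joint lid below 0.01 m/s and linear speed of key below 0.02 m/s and angle between the x axis of key_collar and the y axis of keyhole, either way round below 0.6 rad and distance of each of moulding, gouge, mallet from where it was at the start of the episode below 0.02 m); the robot touches nothing.
It fails at once if the piece of moulding is disturbed (distance of moulding from where it was at the start of the episode above 0.02 m).
It fails at once if the gouge is disturbed (distance of gouge from where it was at the start of the episode above 0.02 m).
It fails at once if the mallet is disturbed (distance of mallet from where it was at the start of the episode above 0.02 m).
It also fails if it takes over 64 s, if anything falls off the work surface, if the arm or the gripper's body presses on something with over 40 N, if the wrist force passes 120 N, or if a joint passes its speed limit or range.

### The arm

A 7-joint arm with a two-finger parallel gripper is mounted at the origin on the work surface. World frame = base frame: x ahead of the robot, y to its left, z up, the work surface at z = 0. Lengths are in m, angles in rad, forces in N, time in s.
With the tool pointing down it reaches from about 0.35 to 0.9 m from the base axis. Payload 8.1 kg.
Tool frame: the origin (TCP) lies on the centre line of the jaws, within the pads' length; the fingertips stand 17 mm ahead of it and the grasp point (between the pads) lies 2 mm behind it; z points along the fingers, y is the direction in which the jaws open and shut (so a half turn about z gives the same grasp; the last joint's range is limited). The gripper opens to 92 mm and grips with 3 to 60 N. Pads are 19 mm wide; open, the fingers measure 130 mm over their backs; the gripper's body (75 mm by 190 mm) begins 47 mm behind the grasp point.
Start: joints at [-1.256, 0.434, 0.025, 1.573, -0.012, 1.134, -0.075], TCP at [0.254, 0.571, 0.244] pointing down, gripper open.
Joint ranges: [-2.62, 2.62], [-0.44, 2.09], [-1.27, 1.32], [0.08, 2.57], [-1.32, 4.46], [0.12, 2], [-2.74, 2.74]. Speed limits (rad/s): [2.22, 2.22, 3.01, 3.01, 3.14, 3.14, 3.14].

### API

Orientations are given as a rotation vector (axis times angle).
In Python, from cell import arm gives the robot as it stands.
- The arm moves only by the shell command python3 -m creep 'ROWS' [FORCE]. ROWS is JSON, a list that holds one entry, the list of rows, each a list of 7 numbers: the shift along the world's x, y, z in cm, then the turn, a rotation vector about the world's x, y, z in degrees, then the opening, from -1 (shut) to 1 (fully open), so that 0 is half open. In form: [[[tx, ty, tz, ax, ay, az, jaw], ...]]. A call has 1 to 5 rows; each row is the pose to reach, as a shift and turn from the pose commanded when the call began; what a row does not reach only later rows make up. A row lasts 1/10 s, in which the tool goes at most 50 mm and 8.59 degrees, less where a joint would pass 70% of its speed; a pose out of reach is approached as far as the arm can. A call with a gripper value outside its range is refused whole. The fingers move at their own pace and stop on an object; FORCE is the grip in N (left out, the last holds). Time passes only in rows, so rows that repeat a pose let the fingers close. It gives the time, the measured TCP pose, the force and the opening at its end, in the units of the state.
- arm.observe(): the state, without advancing time (a new reading comes with each control period).
- arm.get_image(name): name is "scene" or "top" or "wrist"; returns the picture (400x640x3 uint8, red, green, blue); there is no depth.
- arm.camera_model(name): a dict with "vfov" (degrees; the focal length in pixels is half the picture's height over the tangent of half this angle, whatever the lens; pixels are square), "cx", "cy" (the principal point, pixels), "cam_to_world" (4x4, takes a point from camera to world coordinates); the wrist camera has in their place "T_tool_cam" (4x4, takes a point from camera to tool coordinates, whose origin is the TCP and whose axes are the flange's). Camera axes: x right, y down, z forward; pixel columns grow to the right and rows downward; lengths in m; the calibration is good to about 2 mm. A picture is of the moment at which its call begins: read the wrist's pose just before it. camera_model takes no time and is no camera call.
- arm.sign_off(): hands the job in, once; it reports no verdict.
The state is a dict: "clock": time; "joints": joint angles; "dq": joint speeds; "joint_efforts": joint torques, N m; "position": TCP position; "ee_rot": TCP orientation; "force": force on the tool from outside, world axes, zero at the start; "ft_torque": the same for the moment, N m; "width": opening from 0.0 (shut) to 1.0 (fully open).
Only numpy, scipy, OpenCV 4.12 (cv2) and the standard library are available. Lean on these libraries where they do the work, as an engineer would, in place of code of your own. Each camera call takes 0.05 s, during which the arm holds its last target.

## Working session

There is one attempt and no reset: what is moved stays moved. The work goes in short steps, Python scripts to look and compute and a shell command to move; the robot and the scene stay as the last step left them, time stands still between calls to the robot, and variables do not carry over. Pictures are saved under pics/ and viewed, and the job is handed in when it is done.

```bash
mkdir -p pics; ls; python3 - <<'E'
from cell import arm
import cv2
s=arm.observe(); print({k:(s[k]) for k in ('clock','position','ee_rot','force','width')})
for n in('scene','top','wrist'):
    im=arm.get_image(n); cv2.imwrite(f'pics/a_{n}.png',im[:,:,::-1]); print(n,arm.camera_model(n))
E
```

```text
pics
{'clock': 0.0, 'position': array([0.25343894, 0.57078896, 0.24294926]), 'ee_rot': array([-6.51550719e-01, -3.07310005e+00,  2.43764327e-03]), 'force': array([0.64034906, 0.56605082, 0.9386614 ]), 'width': 0.9990749870595728}
scene {'vfov': 42.87122615949445, 'cx': 322.1959396129543, 'cy': 200.0075882665791, 'cam_to_world': array([[ 0.47024435,  0.64873159, -0.59834569,  1.44480487],
       [ 0.88248046, -0.35326791,  0.31053185, -0.43939979],
       [-0.00992451, -0.67405423, -0.73861519,  1.09527961],
       [ 0.        ,  0.        ,  0.        ,  1.        ]])}
top {'vfov': 43.496644438523425, 'cx': 322.4097974762408, 'cy': 192.2080410862243, 'cam_to_world': array([[ 0.01264647, -0.97930161,  0.20201097,  0.37050812],
       [-0.99991054, -0.01326567, -0.00171158, -0.00963551],
       [ 0.00435597, -0.20197125, -0.97938176,  1.33896403],
       [ 0.        ,  0.        ,  0.        ,  1.        ]])}
wrist {'vfov': 66.63798680013126, 'cx': 313.72606915679444, 'cy': 199.97915074061294, 'T_tool_cam': array([[-1.76385002e-04, -9.53051832e-01, -3.02807157e-01,
         8.31646961e-02],
       [ 9.99999476e-01, -4.73579867e-04,  9.08040788e-04,
        -1.89095444e-03],
       [-1.00881331e-03, -3.02806838e-01,  9.53051416e-01,
        -1.40642110e-01],
       [ 0.00000000e+00,  0.00000000e+00,  0.00000000e+00,
         1.00000000e+00]])}
```

View pics/a_scene.png

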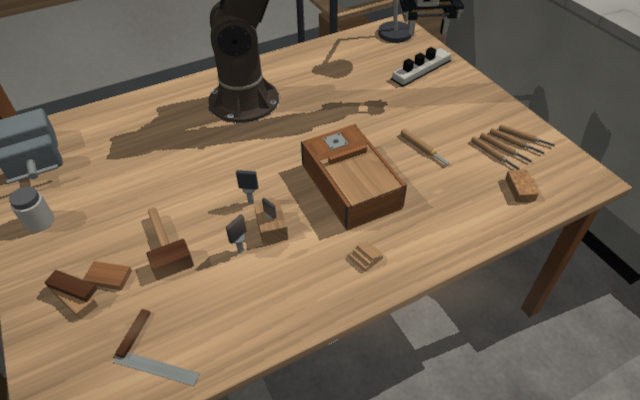

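View pics/a_top.png

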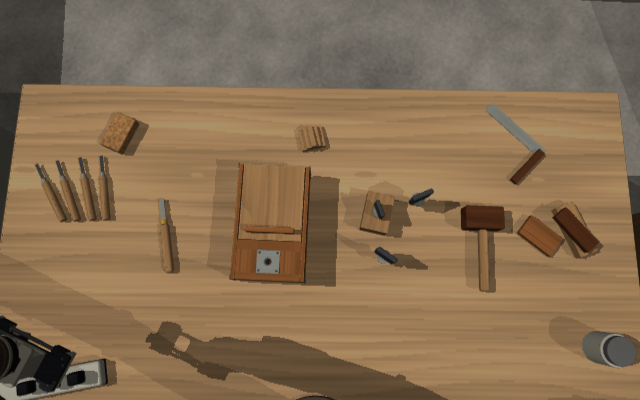

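View pics/a_wrist.png

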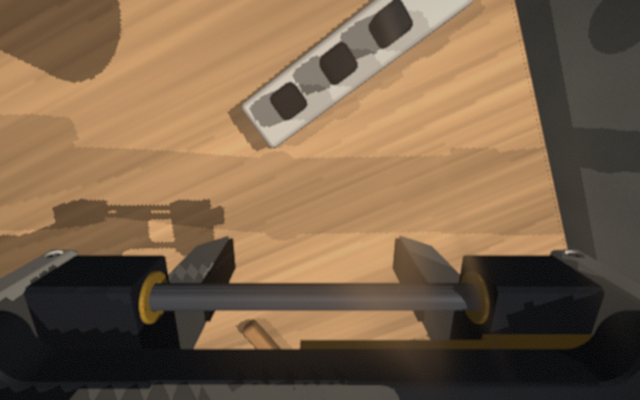

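The scene shows a key in the wooden stand and two larger-looking key shapes beside it. The top view shows the chest with its lock at (267,262), the stand at (378,212), the mallet at (483,218) and the gouge at (165,240).

```bash
python3 - <<'E'
import cv2,numpy as np
a=cv2.imread('pics/a_scene.png')[160:265,215:305]; b=cv2.imread('pics/a_top.png')[180:280,350:440]; c=cv2.imread('pics/a_top.png')[225:285,225:315]
f=lambda x,k:cv2.resize(x,None,fx=k,fy=k,interpolation=cv2.INTER_CUBIC)
A=f(a,4);B=f(b,4)
o=np.zeros((420,720,3),np.uint8);o[:420,:360]=A;o[:400,360:]=B
cv2.imwrite('pics/b.png',o);cv2.imwrite('pics/b2.png',f(c,8))
E
```

```text
(no output)
```

View pics/b.png

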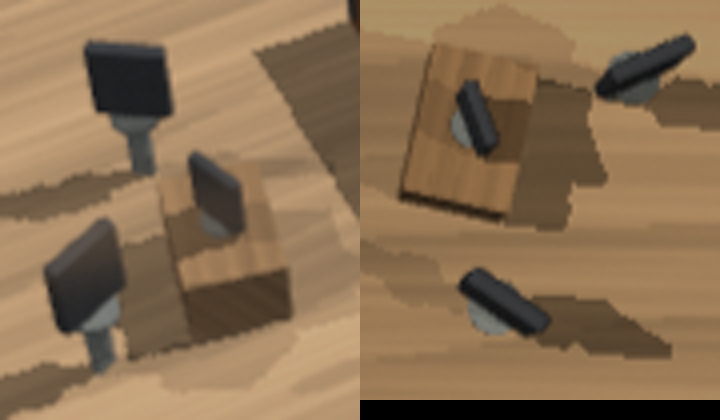

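View pics/b2.png

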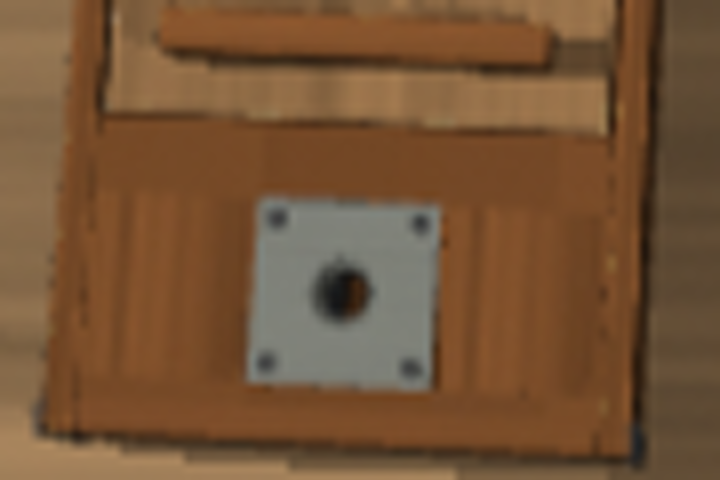

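Key candidates in the scene image: (247,185), larger, free-standing; (237,235), larger, free-standing; (268,208), smallest, in the wooden stand. I choose the one in the stand, and the crop confirms it is the smallest and stands in the wooden block. The keyhole crop shows the round hole at about (267.5,261.5) in the top image.

```bash
cat > h.py <<'E'
import numpy as np,cv2
from scipy.spatial.transform import Rotation as R
from cell import arm
def cam(name,pos=None,rv=None):
    m=arm.camera_model(name); f=200/np.tan(np.radians(m['vfov'])/2)
    if name=='wrist':
        T=np.eye(4);T[:3,:3]=R.from_rotvec(rv).as_matrix();T[:3,3]=pos
        T=T@np.array(m['T_tool_cam'])
    else: T=np.array(m['cam_to_world'])
    return f,m['cx'],m['cy'],T
def ray(c,px):
    f,cx,cy,T=c
    d=T[:3,:3]@np.array([(px[0]-cx)/f,(px[1]-cy)/f,1]);return T[:3,3],d/np.linalg.norm(d)
def onz(c,px,z):
    o,d=ray(c,px);return o+d*(z-o[2])/d[2]
def proj(c,p):
    f,cx,cy,T=c;q=T[:3,:3].T@(np.asarray(p)-T[:3,3]);return np.array([cx+f*q[0]/q[2],cy+f*q[1]/q[2]])
def tri(c1,p1,c2,p2):
    o1,d1=ray(c1,p1);o2,d2=ray(c2,p2)
    t=np.linalg.lstsq(np.c_[d1,-d2],o2-o1,rcond=None)[0]
    a=o1+d1*t[0];b=o2+d2*t[1];return (a+b)/2,np.linalg.norm(a-b)
E
python3 - <<'E'
from h import *
t=cam('top');s=cam('scene')
im=cv2.imread('pics/a_top.png')
dark=(im.max(2)<75).astype(np.uint8)
roi=np.zeros_like(dark);roi[180:280,355:440]=1
n,l,st,ce=cv2.connectedComponentsWithStats(dark*roi)
for i in range(1,n):
    if st[i,4]>20:
        pts=np.argwhere(l==i)[:,::-1].astype(np.float32)
        print(st[i],ce[i],cv2.minAreaRect(pts))
for z in(.085,.11): print('key',z,onz(t,(379.3,209.2),z))
gray=(im.max(2)>110)&(im.max(2).astype(int)-im.min(2)<30)
roi[:]=0;roi[245:278,250:286]=1
pts=np.argwhere(gray&(roi>0))[:,::-1].astype(np.float32)
r=cv2.minAreaRect(pts);print('plate',r,len(pts))
bx=np.array([onz(t,p,.102) for p in cv2.boxPoints(r)]);print(bx.mean(0),np.diff(bx,axis=0))
print('hole',onz(t,(267.6,261.5),.102))
# stand corners top
for p in [(434,42),(541,70),(505,212),(402,190)]:
    print('stand',onz(t,(350+(p[0]-360)/4,180+p[1]/4),.055))
# batten ends
for p in [(163,25),(550,45)]: print('bat',onz(t,(225+p[0]/8,225+p[1]/8),.122))
# other keys: bow top centres triang
sc=lambda x,y:(215+x/4,160+y/4)
tp=lambda x,y:(350+(x-360)/4,180+y/4)
print(tri(t,tp(645,65),s,sc(130,45)),tri(t,tp(505,298),s,sc(80,240)),tri(t,tp(480,115),s,sc(215,170)))
# scene: plate hole
E
```

```text
[409 189  25  17 195] [419.92307692 197.46666667] ((421.4000549316406, 197.80001831054688), (10.733125686645508, 26.832813262939453), 63.43495178222656)
[374 200  11  20 124] [379.0483871  209.50806452] ((379.1000061035156, 209.30001831054688), (19.60611915588379, 6.957010269165039), 71.56504821777344)
[360 227  26   8  57] [372.28070175 230.92982456] ((372.3885498046875, 230.97377014160156), (25.938703536987305, 2.061353921890259), 13.240520477294922)
[375 247  23  17 190] [385.84736842 255.49473684] ((385.80767822265625, 255.53842163085938), (24.12946128845215, 8.320503234863281), 33.6900634765625)
key 0.085 [ 0.5870917  -0.15672469  0.085     ]
key 0.11 [ 0.58277372 -0.15379221  0.11      ]
plate ((267.5345153808594, 261.3439025878906), (22.652856826782227, 22.495182037353516), 3.012787342071533) 427
[0.45113135 0.12036452 0.102     ] [[ 0.0546417  -0.00074693  0.        ]
 [-0.00219447 -0.05570724  0.        ]
 [-0.05460682  0.00124529  0.        ]]
hole [0.45063123 0.12018948 0.102     ]
stand [ 0.64154281 -0.13246928  0.055     ]
stand [ 0.62381273 -0.20222435  0.055     ]
stand [ 0.53040132 -0.17749665  0.055     ]
stand [ 0.54376994 -0.11125764  0.055     ]
bat [0.52947455 0.17511414 0.122     ]
bat [0.52490103 0.05693249 0.122     ]
(array([ 0.59328529, -0.2133441 ,  0.25766514]), np.float64(0.033439898033650904)) (array([ 0.47779584, -0.20618021, -0.04278441]), np.float64(0.03494935097576401)) (array([ 0.58510844, -0.15351945,  0.10816736]), np.float64(0.004799070407214497))
```

```bash
python3 - <<'E'
from h import *
t=cam('top');s=cam('scene')
sc=lambda x,y:(215+x/4,160+y/4)
tp=lambda x,y:(350+(x-360)/4,180+y/4)
print(tri(t,tp(645,65),s,sc(90,245)),tri(t,tp(505,298),s,sc(130,45)))
E
python3 -m creep '[[[2,-4.4,0,0,0,4,0.3],[4,-8.8,0,0,0,10,0.3],[6,-13.2,0,0,0,16,0.3],[8,-17.6,0,0,0,22,0.3],[10,-22,0,0,0,26,0.3]]]' 20
```

```text
(array([ 0.61607493, -0.25311617,  0.12112755]), np.float64(0.007800301631541493)) (array([ 0.47036071, -0.16424414,  0.12888118]), np.float64(0.006190152431822036))
clock: 0.65
position: [0.3541, 0.3493, 0.2436]
ee_rot: [0.063, -3.141, 0.0]
force: [1.1, 0.8, -0.3]
width: 0.658
```

```bash
python3 -m creep '[[[2,-4.4,0,0,0,4,0.0],[4,-8.8,0,0,0,8,0.0],[6,-13.2,0,0,0,12,0.0],[8,-17.6,0,0,0,16,0.0],[10,-22,0,0,0,18,0.0]]]' && python3 -m creep '[[[2,-4.4,0,0,0,0,0.0],[4,-9,0,0,0,0,0.0],[6,-13.5,0,0,0,0,0.0],[9,-18,0,0,0,0,0.0],[12.5,-21.5,0,0,0,0,0.0]]]'  && python3 -m creep '[[[3.5,-6.6,0.5,0,0,0,0.0],[3.5,-6.6,0.5,0,0,0,0.0],[3.5,-6.6,0.5,0,0,0,0.0]]]'
python3 - <<'E'
from h import *
s=arm.observe();print(s['clock'],s['position'],s['ee_rot'],s['joints'].round(2))
im=arm.get_image('wrist')[:,:,::-1];cv2.imwrite('pics/c.png',im)
np.savez('c.npz',p=s['position'],r=s['ee_rot'])
c=cam('wrist',s['position'],s['ee_rot'])
print(proj(c,[.585,-.155,.11]),proj(c,[.585,-.155,.055]))
E
```

```text
clock: 1.15
position: [0.454, 0.1293, 0.2438]
ee_rot: [-0.551, 3.093, 0.0]
force: [-0.1, 0.2, 0.2]
width: 0.501
clock: 1.65
position: [0.5762, -0.084, 0.2439]
ee_rot: [0.545, -3.094, 0.0]
force: [1.2, 0.9, 0.1]
width: 0.501
clock: 1.95
position: [0.6117, -0.1523, 0.2483]
ee_rot: [0.538, -3.094, 0.004]
force: [-0.1, -0.2, 0.9]
width: 0.499
1.95 [ 0.6117161  -0.15226109  0.24826492] [ 0.53805188 -3.094491    0.00404474] [-0.03  0.44  0.27  1.57 -0.12  1.15  2.19]
[321.64584484 168.77700613] [320.50349718 158.584174  ]
```

View pics/c.png

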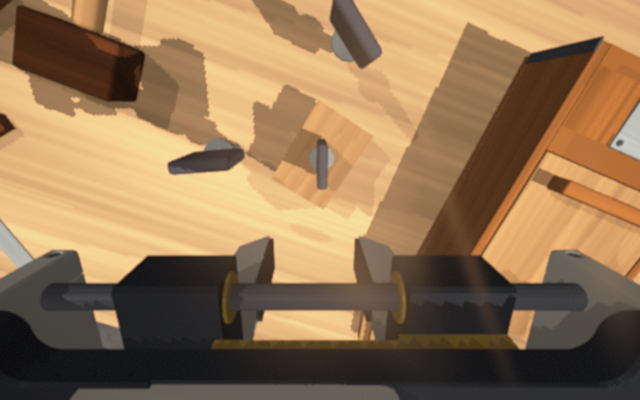

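The wrist view shows the key at about (322,163), its bow almost upright in the image (aligned with tool x), the stand round it, and the decoys at (207,160) and (355,30).

```bash
python3 - <<'E'
from h import *
d=np.load('c.npz');c=cam('wrist',d['p'],d['r'])
im=cv2.imread('pics/c.png')
cr=im[90:220,260:390];cv2.imwrite('pics/c2.png',cv2.resize(cr,None,fx=4,fy=4,interpolation=cv2.INTER_CUBIC))
m=(im.max(2)<110)&((im.max(2).astype(int)-im.min(2))<30);r=np.zeros(m.shape,bool);r[120:200,305:340]=1
n,l,st,ce=cv2.connectedComponentsWithStats((m&r).astype(np.uint8))
for i in range(1,n):
  if st[i,4]>30:
    pts=np.argwhere(l==i)[:,::-1].astype(np.float32);q=cv2.minAreaRect(pts);print(st[i],q);print([onz(c,p,.11).round(4) for p in cv2.boxPoints(q)], onz(c,q[0],.11))
E
```

```text
[317 140  10  45 148] ((321.5, 162.0), (44.0, 9.0), 90.0)
[array([ 0.5616, -0.1681,  0.11  ]), array([ 0.5588, -0.1604,  0.11  ]), array([ 0.5973, -0.1461,  0.11  ]), array([ 0.6002, -0.1541,  0.11  ])] [ 0.57906434 -0.15732392  0.11      ]
```

View pics/c2.png

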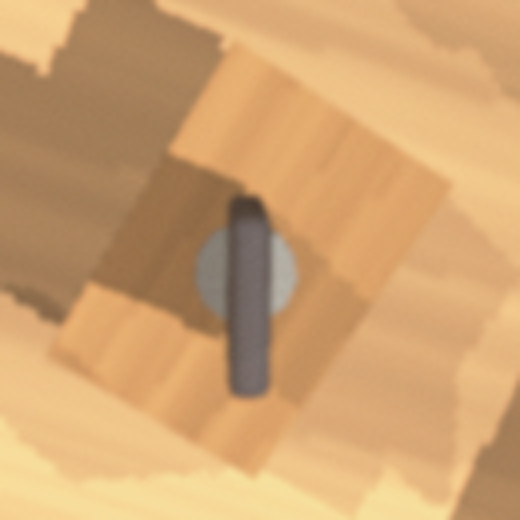

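```bash
python3 - <<'E'
from h import *
d=np.load('c.npz');c=cam('wrist',d['p'],d['r'])
f=lambda x,y:(260+x/4-.4,90+y/4-.4)
a=onz(c,f(250,213),.11);b=onz(c,f(250,396),.11);k=onz(c,f(246,273),.06)
print(a,b,(a+b)/2,np.linalg.norm(a-b),np.degrees(np.arctan2(*(a-b)[1::-1])),k)
print('stand',np.mean([onz(c,f(*p),.055) for p in [(232,42),(450,185),(255,475),(50,353)]],0))
M=R.from_rotvec(d['r']).as_matrix();print(M.round(3),np.degrees(np.arctan2(M[1,0],M[0,0])))
E
```

```text
[ 0.56240937 -0.16285825  0.11      ] [ 0.60282891 -0.14799154  0.11      ] [ 0.58261914 -0.1554249   0.11      ] 0.04306690405523514 -159.8059736655814 [ 0.58324496 -0.15505518  0.06      ]
stand [ 0.58345443 -0.15517843  0.055     ]
[[-0.941 -0.338 -0.   ]
 [-0.338  0.941 -0.003]
 [ 0.001 -0.002 -1.   ]] -160.27279262453857
```

```bash
python3 -m creep '[[[-2.8,-0.3,-3,0,0,0.4,0],[-2.8,-0.3,-7,0,0,0.4,0],[-2.8,-0.3,-11,0,0,0.4,0],[-2.8,-0.3,-11,0,0,0.4,0],[-2.8,-0.3,-11,0,0,0.4,0]]]'
python3 - <<'E'
from h import *
s=arm.observe();print(s['clock'],s['position'],s['ee_rot'],s['joints'].round(2))
im=arm.get_image('wrist')[:,:,::-1];cv2.imwrite('pics/d.png',im)
E
```

```text
clock: 2.5
position: [0.5829, -0.1491, 0.1392]
ee_rot: [0.56, -3.09, -0.001]
force: [0.9, -0.4, 0.9]
width: 0.501
2.5 [ 0.5829301  -0.14907361  0.13919454] [ 5.59709376e-01 -3.09018326e+00 -1.39825251e-03] [-0.    0.5   0.24  1.77 -0.15  0.89  2.23]
```

View pics/d.png

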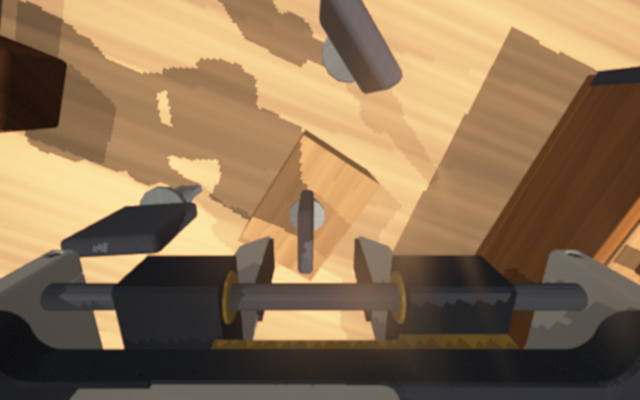

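```bash
python3 - <<'E'
from h import *
d=np.load('c.npz');c=cam('wrist',d['p'],d['r']);t=cam('top')
print(tri(t,(422,196.5),c,(206,163)))
c2=cam('wrist',[0.5829301,-0.14907361,0.13919454],[0.5597,-3.09018,-0.0014])
print(tri(t,(422,196.5),c2,(132,222)),tri(c,(206,163),c2,(132,222)))
E
python3 -m creep '[[[0,-0.6,0,0,0,-0.4,0],[0,-0.6,-2,0,0,-0.4,0],[0,-0.6,-3,0,0,-0.4,0],[0,-0.6,-3,0,0,-0.4,0]]]'
python3 - <<'E'
from h import *
im=arm.get_image('scene')[:,:,::-1];cv2.imwrite('pics/e.png',cv2.resize(im[120:280,170:370],None,fx=3.5,fy=3.5,interpolation=cv2.INTER_CUBIC))
E
```

```text
(array([ 0.62053463, -0.26347067,  0.09283581]), np.float64(0.002403379978750363))
(array([ 0.62032097, -0.26675285,  0.08705569]), np.float64(0.002604769486216566)) (array([ 0.62256144, -0.26701084,  0.08419008]), np.float64(0.004951742445141089))
clock: 2.95
position: [0.5828, -0.1562, 0.1084]
ee_rot: [0.547, -3.093, -0.001]
force: [-0.1, -0.1, 0.6]
width: 0.499
```

View pics/e.png

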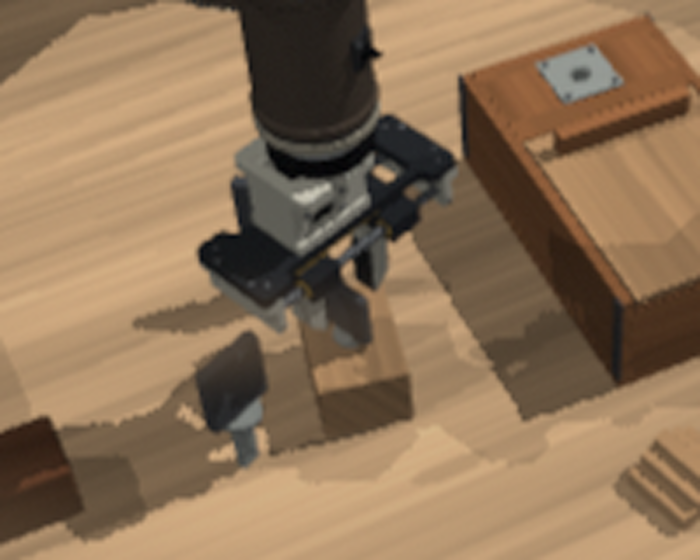

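The jaws straddle the bow, the decoy is well clear of the gripper body. Down the last bit and close.

```bash
python3 -m creep '[[[0,0,-1.4,0,0,0,0],[0,0,-1.4,0,0,0,0],[0,0,-1.4,0,0,0,-1],[0,0,-1.4,0,0,0,-1],[0,0,-1.4,0,0,0,-1]]]' 35; python3 -m creep '[[[0,0,0,0,0,0,-1],[0,0,0,0,0,0,-1],[0,0,0,0,0,0,-1]]]'
```

```text
clock: 3.5
position: [0.5834, -0.1563, 0.0951]
ee_rot: [-0.547, 3.093, -0.0]
force: [0.2, -0.2, -0.5]
width: 0.288
clock: 3.8
position: [0.5832, -0.1561, 0.0948]
ee_rot: [-0.547, 3.094, 0.0]
force: [-1.9, 0.7, 0.8]
width: 0.103
```

```bash
python3 -c "
from h import *
s=arm.observe();print(s['clock'],s['position'],s['force'],s['width'])
M=R.from_rotvec(s['ee_rot']).as_matrix();print(M.round(3),s['ft_torque'])"; python3 -m creep '[[[0,0,2,0,0,0,-1],[0,0,6,0,0,0,-1],[0,0,10,0,0,0,-1],[0,0,14,0,0,0,-1],[0,0,15,0,0,0,-1]]]'
python3 - <<'E'
from h import *
im=arm.get_image('scene')[:,:,::-1];cv2.imwrite('pics/f.png',cv2.resize(im[70:270,170:400],None,fx=3,fy=3,interpolation=cv2.INTER_CUBIC))
E
```

```text
3.8 [ 0.58316002 -0.15610873  0.09479541] [-1.86522321  0.68277271  0.78607476] 0.103344436114112
[[-0.939 -0.343 -0.   ]
 [-0.343  0.939  0.   ]
 [-0.     0.    -1.   ]] [ 0.14515686  0.14884805 -0.0060306 ]
clock: 4.3
position: [0.585, -0.157, 0.2494]
ee_rot: [-0.546, 3.087, -0.004]
force: [0.6, -0.6, -1.7]
width: 0.107
```

View pics/f.png

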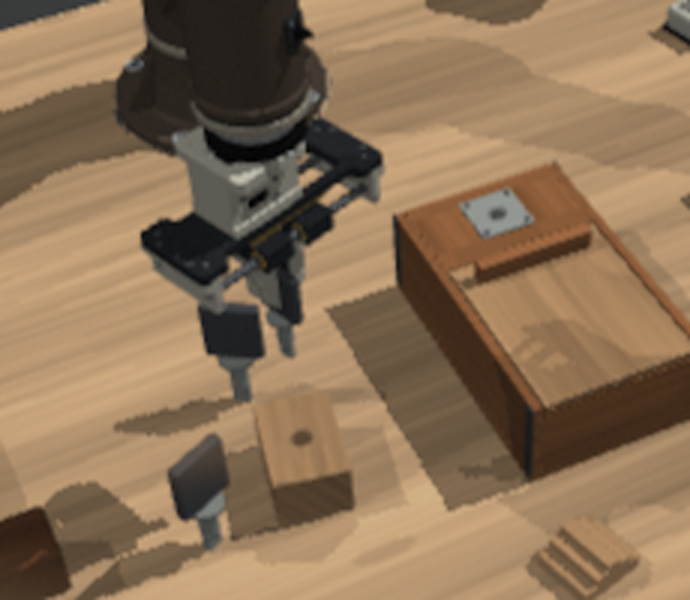

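```bash
python3 -m creep '[[[-2,4.2,0.2,0,0,0,-1],[-4,8.4,0.2,0,0,0,-1],[-6,12.6,0.2,0,0,0,-1],[-8,16.8,0.2,0,0,0,-1],[-10,20.8,0.2,0,0,0,-1]]]'; python3 -m creep '[[[-2,3,0,0,0,0,-1],[-3.4,6.9,0,0,0,0,-1],[-3.4,6.9,0,0,0,0,-1],[-3.4,6.9,0,0,0,0,-1]]]'
python3 - <<'E'
from h import *
s=arm.observe();print(s['clock'],s['position'],s['ee_rot'],s['joints'].round(2))
for n in('wrist','top','scene'):
  im=arm.get_image(n)[:,:,::-1];cv2.imwrite(f'pics/g_{n}.png',im)
np.savez('g.npz',p=s['position'],r=s['ee_rot'])
c=cam('wrist',s['position'],s['ee_rot'])
print(proj(c,[.4508,.1202,.102]))
w=cv2.imread('pics/g_wrist.png')[100:300,220:420]; sc=cv2.imread('pics/g_scene.png')[60:200,260:400]
o=np.hstack([cv2.resize(w,(400,400),interpolation=2),cv2.resize(sc,(400,400),interpolation=2)]);cv2.imwrite('pics/g.png',o)
E
```

```text
clock: 4.85
position: [0.4812, 0.0534, 0.2452]
ee_rot: [0.547, -3.091, -0.0]
force: [0.1, 1.4, -0.9]
width: 0.105
clock: 5.25
position: [0.4482, 0.1213, 0.2456]
ee_rot: [0.551, -3.091, 0.001]
force: [0.3, -0.6, -2.0]
width: 0.11
5.25 [0.44820794 0.12132539 0.24557951] [ 5.50875605e-01 -3.09094948e+00  6.26892139e-04] [-0.49  0.17  0.12  1.95 -0.02  1.02  1.57]
[312.35388655 196.13077888]
```

View pics/g.png

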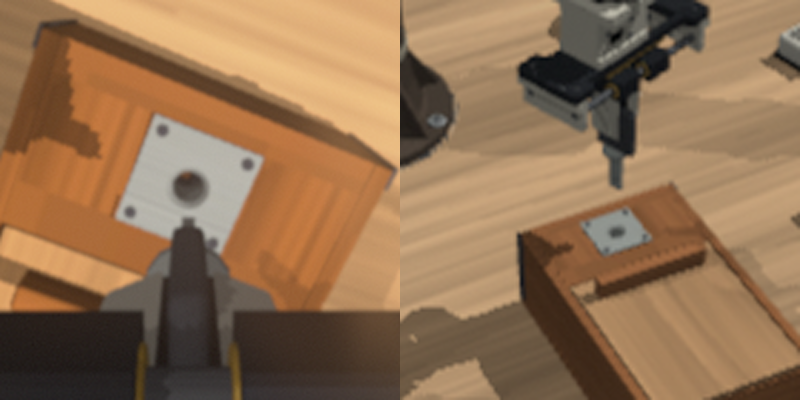

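View pics/g_wrist.png

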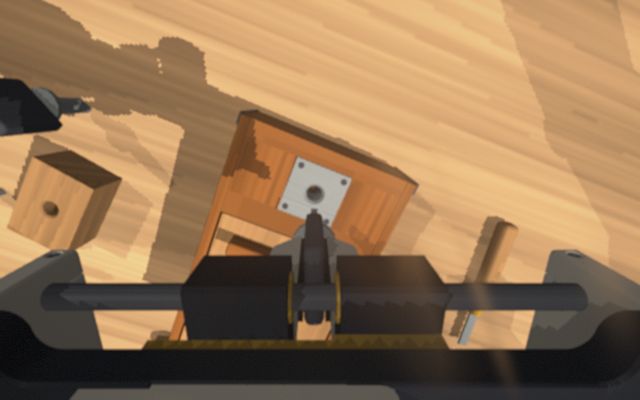

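```bash
python3 - <<'E'
from h import *
d=np.load('g.npz');p=d['p'];c=cam('wrist',p,d['r'])
im=cv2.imread('pics/g_wrist.png')
cv2.imwrite('pics/g2.png',cv2.resize(im[145:265,270:360],None,fx=6,fy=6,interpolation=2)[:600])
g=(im.max(2)>120)&((im.max(2).astype(int)-im.min(2))<35);r=np.zeros(g.shape,bool);r[150:212,270:356]=1
pts=np.argwhere(g&r)[:,::-1].astype(np.float32)
print('hole',onz(c,(314.8,193.3),.102),'shift tip proj',proj(c,p-[0,0,.0838]),'collar',proj(c,p-[0,0,.0398]))
E
```

```text
hole [0.44727473 0.12144466 0.102     ] shift tip proj [314.5397384  215.62916046] collar [314.74548333 239.38925888]
```

View pics/g2.png

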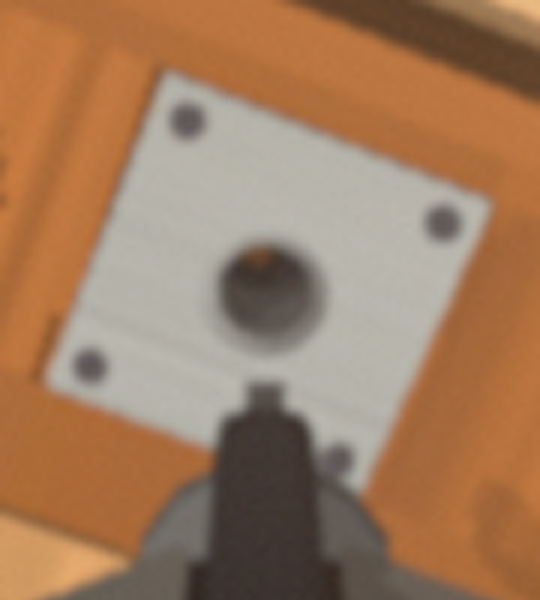

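```bash
python3 - <<'E'
from h import *
s=arm.observe();print(s['clock'],s['position'],s['dq'].round(3),s['force'])
M=R.from_rotvec(s['ee_rot']).as_matrix();print(M.round(4))
sc=cam('scene');im=cv2.imread('pics/a_scene.png')
cv2.imwrite('pics/h.png',cv2.resize(im[115:175,295:385],None,fx=8,fy=8,interpolation=2))
E
```

```text
5.4 [0.44928904 0.11949618 0.246105  ] [ 0.007 -0.003  0.001 -0.005 -0.001  0.002 -0.003] [ 0.11348133 -0.2596572  -1.16386715]
[[-9.400e-01 -3.412e-01 -9.000e-04]
 [-3.412e-01  9.400e-01 -8.000e-04]
 [ 1.100e-03 -4.000e-04 -1.000e+00]]
```

View pics/h.png

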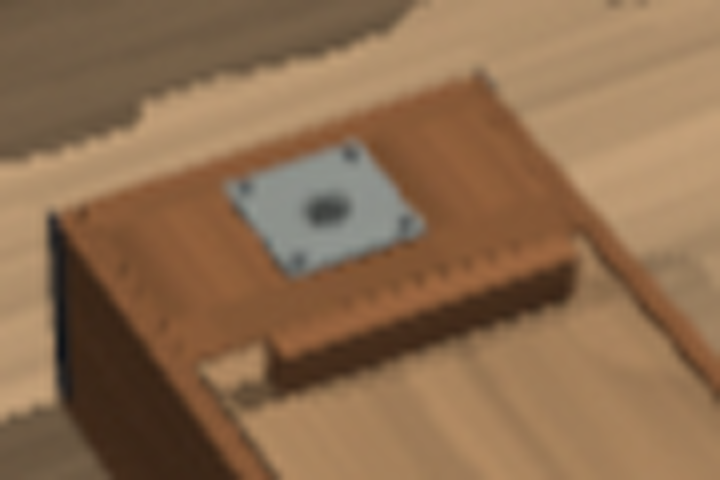

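```bash
python3 - <<'E'
from h import *
s=arm.observe();p=s['position'];c=cam('wrist',p,s['ee_rot'])
im=arm.get_image('wrist')[:,:,::-1];cv2.imwrite('pics/i.png',cv2.resize(im[145:265,270:360],None,fx=6,fy=6,interpolation=2)[:600])
np.savez('i.npz',p=p,r=s['ee_rot'])
sc=cam('scene');print('scene',onz(sc,(295+326/8-.4,115+209/8-.4),.102))
print('tip proj',((proj(c,p-[0,0,.0838])-[270,145])*6))
E
```

```text
scene [0.4496131  0.12374244 0.102     ]
tip proj [267.47462533 423.25777482]
```

View pics/i.png

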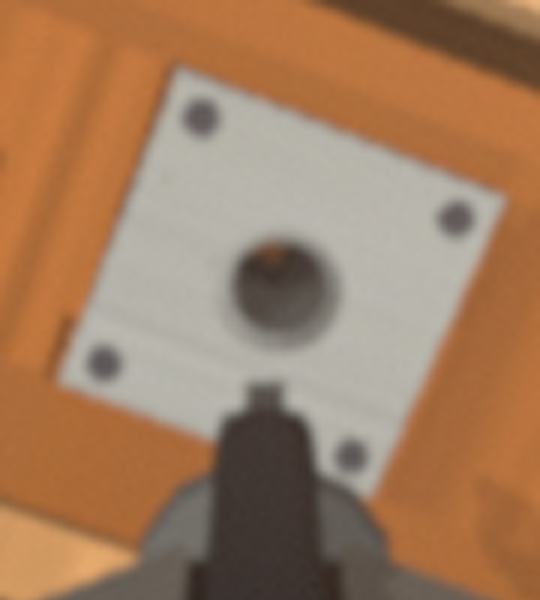

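```bash
python3 - <<'E'
from h import *
d=np.load('i.npz');c=cam('wrist',d['p'],d['r'])
f=lambda x,y:(270+x/6-.4,145+y/6-.4)
S=[onz(c,f(*q),.102) for q in [(201,117),(456,218),(350,455),(103,363)]]
print('hole',np.mean(S,0),onz(c,f(280,291),.102),d['p'])
for i in range(4): v=S[(i+1)%4]-S[i];print(v.round(4),np.degrees(np.arctan2(v[1],v[0])).round(1))
M=R.from_rotvec(d['r']).as_matrix()
for dz in(.0838,): 
  for dx in(0,.0065): print(((proj(c,d['p']-[0,0,dz]+M[:,0]*dx)-[270,145])*6+2.4))
E
```

```text
hole [0.44812235 0.12056599 0.102     ] [0.44795661 0.12094104 0.102     ] [0.44928904 0.11949618 0.246105  ]
[0.0015 0.0439 0.    ] 88.0
[ 0.0439 -0.0015  0.    ] -2.0
[-0.0013 -0.044   0.    ] -91.7
[-0.0441  0.0016  0.    ] 177.9
[269.87901712 425.6554729 ]
[269.9127794  378.81945073]
```

```bash
python3 -m creep '[[[-0.1,0.15,-2,0,0,0,-1],[-0.1,0.15,-4,0,0,0,-1],[-0.1,0.15,-5,0,0,0,-1],[-0.1,0.15,-5.1,0,0,0,-1],[-0.1,0.15,-5.1,0,0,0,-1]]]';  python3 -m creep '[[[0,0,0,0,0,0,-1],[0,0,0,0,0,0,-1]]]'
python3 - <<'E'
from h import *
s=arm.observe();p=s['position'];c=cam('wrist',p,s['ee_rot']);print(s['clock'],p)
w=arm.get_image('wrist')[:,:,::-1]; sc=arm.get_image('scene')[:,:,::-1]; t=arm.get_image('top')[:,:,::-1]
cv2.imwrite('pics/j_t.png',t);cv2.imwrite('pics/j_s.png',sc);cv2.imwrite('pics/j_w.png',w)
A=cv2.resize(w[165:265,264:364],(500,500),interpolation=2);B=cv2.resize(sc[105:165,305:365],(300,300),interpolation=2);C=cv2.resize(t[232:292,240:300],(300,300),interpolation=2)
o=np.zeros((600,800,3),np.uint8);o[:500,:500]=A;o[:300,500:]=B;o[300:,500:]=C;cv2.imwrite('pics/j.png',o)
np.savez('j.npz',p=p,r=s['ee_rot'])
M=R.from_rotvec(s['ee_rot']).as_matrix()
for dx in(0,.0065): print(((proj(c,p-[0,0,.0838]+M[:,0]*dx)-[264,165])*5+2))
E
```

```text
clock: 5.95
position: [0.4485, 0.1219, 0.196]
ee_rot: [0.546, -3.094, 0.0]
force: [0.2, 0.2, -2.5]
width: 0.107
clock: 6.15
position: [0.4487, 0.1224, 0.1965]
ee_rot: [-0.547, 3.092, 0.001]
force: [-0.9, 0.5, -2.0]
width: 0.104
6.15 [0.44869432 0.12240473 0.19648376]
[254.60612451 253.45444781]
[254.63179899 214.40432265]
```

View pics/j.png

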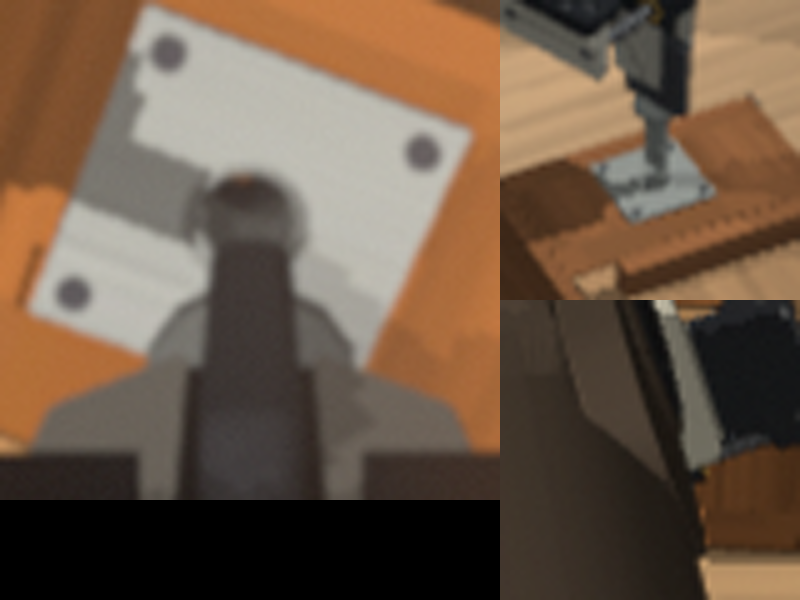

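```bash
python3 - <<'E'
from h import *
d=np.load('j.npz');p=d['p'];c=cam('wrist',p,d['r'])
f=lambda x,y:(264+x/5-.4,165+y/5-.4)
M=R.from_rotvec(d['r']).as_matrix()
for q in[(247.5,224),(250,222)]:
  h=onz(c,f(*q),.102);e=h-p;print(h,'tool xy',e@M[:,0],e@M[:,1])
print(onz(cam('wrist',*[np.load('i.npz')[k] for k in'pr']),(270+278.5/6-.4,145+289/6-.4),.102))
E
```

```text
[0.44802154 0.1209549  0.102     ] tool xy 0.0012621893255958588 -0.0011397957624513146
[0.44755495 0.12122066 0.102     ] tool xy 0.0016093298773061627 -0.0007301336602752455
[0.44772004 0.12059873 0.102     ]
```

```bash
python3 -m creep '[[[-0.15,-0.1,0,0,0,0,-1],[-0.15,-0.1,-0.5,0,0,0,-1],[-0.15,-0.1,-1.0,0,0,0,-1],[-0.15,-0.1,-1.5,0,0,0,-1]]]'; python3 -m creep '[[[0,0,-0.3,0,0,0,-1],[0,0,-0.5,0,0,0,-1]]]'
python3 - <<'E'
from h import *
s=arm.observe();print(s['position'],s['force'],s['ft_torque'])
E
```

```text
clock: 6.7
position: [0.4465, 0.1212, 0.1802]
ee_rot: [0.547, -3.093, 0.0]
force: [-0.9, 0.2, -1.9]
width: 0.106
clock: 6.9
position: [0.4465, 0.1212, 0.1752]
ee_rot: [0.547, -3.093, 0.0]
force: [-0.1, 0.5, -1.6]
width: 0.11
[0.44647534 0.12117323 0.17520744] [-0.10894791  0.54919914 -1.60226121] [ 0.05933377  0.03236899 -0.02045958]
```

```bash
python3 -m creep '[[[0,0,-0.4,0,0,0,-1],[0,0,-0.7,0,0,0,-1]]]';python3 -m creep '[[[0,0,-0.4,0,0,0,-1],[0,0,-0.7,0,0,0,-1]]]'
python3 - <<'E'
from h import *
s=arm.observe();print(s['position'],s['force'],s['ft_torque'])
E
```

```text
clock: 7.1
position: [0.4467, 0.1213, 0.1684]
ee_rot: [0.547, -3.094, -0.0]
force: [-0.3, -0.1, -1.9]
width: 0.105
clock: 7.3
position: [0.4466, 0.1212, 0.1614]
ee_rot: [0.547, -3.093, 0.0]
force: [-0.6, -1.3, -2.2]
width: 0.106
[0.44664499 0.12119945 0.16138277] [-0.55760479 -1.28178238 -2.15272938] [ 0.05356291 -0.00326873  0.00176887]
```

```bash
python3 -m creep '[[[0,0,-0.3,0,0,0,-1],[0,0,-0.6,0,0,0,-1],[0,0,-0.7,0,0,0,-1]]]'
python3 - <<'E'
from h import *
s=arm.observe();print(s['position'],s['force'],s['ft_torque'])
E
```

```text
clock: 7.6
position: [0.4469, 0.1213, 0.1548]
ee_rot: [-0.547, 3.093, 0.0]
force: [-1.0, -0.1, 6.0]
width: 0.107
[0.44687514 0.12134026 0.15476894] [-0.99225134 -0.11104541  6.00049253] [-0.06504712  0.34908303  0.04131229]
```

```bash
python3 -m creep '[[[0,0,0,0,0,-3,-1],[0,0,0,0,0,-6,-1],[0,0,0,0,0,-8,-1]]]'; python3 -m creep '[[[0,0,-0.05,0,0,-3,-1],[0,0,-0.05,0,0,-6,-1],[0,0,-0.05,0,0,-8,-1]]]'
```

```text
clock: 7.9
position: [0.4467, 0.1216, 0.1549]
ee_rot: [-0.327, 3.124, 0.001]
force: [-0.4, 1.3, 0.3]
width: 0.109
clock: 8.2
position: [0.4467, 0.1213, 0.1542]
ee_rot: [-0.108, 3.14, 0.0]
force: [0.8, -0.2, -0.9]
width: 0.109
```

```bash
python3 -m creep '[[[0,0,-0.15,0,0,0,-1],[0,0,-0.25,0,0,0,-1]]]'
```

```text
clock: 8.4
position: [0.4466, 0.1213, 0.1516]
ee_rot: [0.113, -3.14, -0.0]
force: [0.0, 0.1, -2.0]
width: 0.109
```

```bash
python3 -m creep '[[[0,0,-0.3,0,0,0,-1],[0,0,-0.6,0,0,0,-1]]]';python3 -m creep '[[[0,0,-0.2,0,0,0,-1],[0,0,-0.35,0,0,0,-1],[0,0,-0.4,0,0,0,-1]]]'
```

```text
clock: 8.6
position: [0.4467, 0.1213, 0.1455]
ee_rot: [0.112, -3.14, -0.0]
force: [-0.2, 0.5, -1.7]
width: 0.107
clock: 8.9
position: [0.4466, 0.1213, 0.1417]
ee_rot: [0.111, -3.139, -0.0]
force: [-2.0, -0.1, 4.8]
width: 0.107
```

```bash
python3 -m creep '[[[0,0,0,0,0,0,-1],[0,0,0,0,0,0,-1],[0,0,0,0,0,0,-1]]]'; python3 - <<'E'
from h import *
sc=arm.get_image('scene')[:,:,::-1];cv2.imwrite('pics/k.png',cv2.resize(sc[90:190,270:400],None,fx=5,fy=5,interpolation=2))
E
```

```text
clock: 9.2
position: [0.4467, 0.1213, 0.1417]
ee_rot: [-0.111, 3.14, 0.0]
force: [-0.1, 0.6, -2.2]
width: 0.106
```

View pics/k.png

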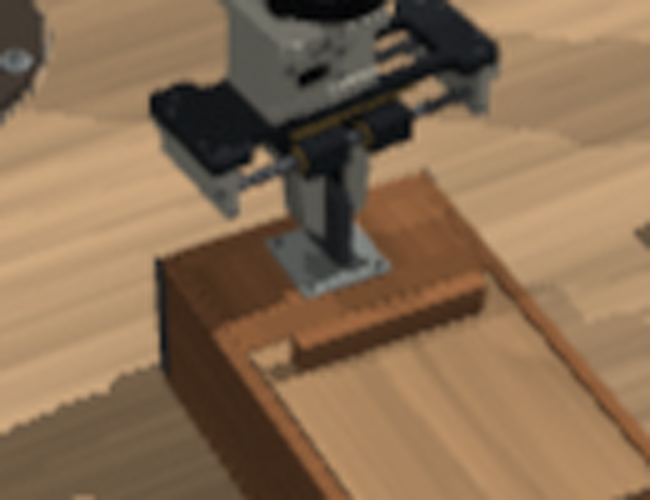

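```bash
python3 -m creep '[[[0,0,-0.05,0,0,0,-1],[0,0,-0.1,0,0,0,-1]]]'; python3 -m creep '[[[0,0,0,0,0,0,-1]]]';
```

```text
clock: 9.45
position: [0.4467, 0.1213, 0.1416]
ee_rot: [-0.111, 3.139, 0.001]
force: [-6.6, -1.4, 20.4]
width: 0.106
clock: 9.55
position: [0.4467, 0.1213, 0.1416]
ee_rot: [-0.111, 3.139, 0.001]
force: [-5.0, -1.5, 13.3]
width: 0.104
```

```bash
python3 -m creep '[[[0,0,0.06,0,0,0,-1],[0,0,0.06,0,0,-6,-1],[0,0,0.06,0,0,-12,-1],[0,0,0.06,0,0,-18,-1],[0,0,0.06,0,0,-24,-1]]]'; python3 -m creep '[[[0,0,0,0,0,-6,-1],[0,0,0,0,0,-12,-1],[0,0,0,0,0,-18,-1],[0,0,0,0,0,-24,-1],[0,0,0,0,0,-30,-1]]]'; python3 -c "
from h import *
s=arm.observe();print(s['position'],s['force'],s['ft_torque'],s['joints'].round(2))"
```

```text
clock: 10.05
position: [0.4477, 0.1222, 0.1417]
ee_rot: [0.55, 3.091, 0.003]
force: [1.3, 3.2, -2.2]
width: 0.107
clock: 10.55
position: [0.4483, 0.1227, 0.1418]
ee_rot: [1.33, 2.844, 0.005]
force: [3.3, 4.7, -4.6]
width: 0.108
[0.44825397 0.12272202 0.14179886] [ 3.27377875  4.70845052 -4.61347675] [ 1.39740081 -0.99498768  0.14688691] [-0.69  0.31  0.39  2.1  -0.17  0.76  0.5 ]
```

```bash
python3 -m creep '[[[0.1,0.1,0,0,0,-6,-1],[0.1,0.1,0,0,0,-12,-1],[0.1,0.1,0,0,0,-18,-1],[0.1,0.1,0,0,0,-24,-1],[0.1,0.1,0,0,0,-30,-1]]]'; python3 -m creep '[[[0,0,0,0,0,-2,-1],[0,0,0,0,0,-2,-1],[0,0,0,0,0,-2,-1]]]'; python3 -c "
from h import *
s=arm.observe();print(s['position'],s['force'],s['ft_torque'],s['joints'].round(2))
sc=arm.get_image('scene')[:,:,::-1];cv2.imwrite('pics/l.png',cv2.resize(sc[90:190,270:400],None,fx=5,fy=5,interpolation=2))
sc=arm.get_image('wrist')[:,:,::-1];cv2.imwrite('pics/l_w.png',sc)
"
```

```text
clock: 11.05
position: [0.4492, 0.1232, 0.1418]
ee_rot: [2.021, 2.403, 0.005]
force: [2.1, 4.2, -3.4]
width: 0.104
clock: 11.35
position: [0.4491, 0.1231, 0.1418]
ee_rot: [2.057, 2.373, 0.004]
force: [3.5, 2.8, -3.6]
width: 0.108
[0.44907335 0.12313096 0.14177625] [ 3.46558926  2.75807656 -3.63991176] [ 0.98259058 -1.17368979  0.01440102] [-0.8   0.32  0.53  2.11 -0.23  0.76  0.02]
```

View pics/l.png

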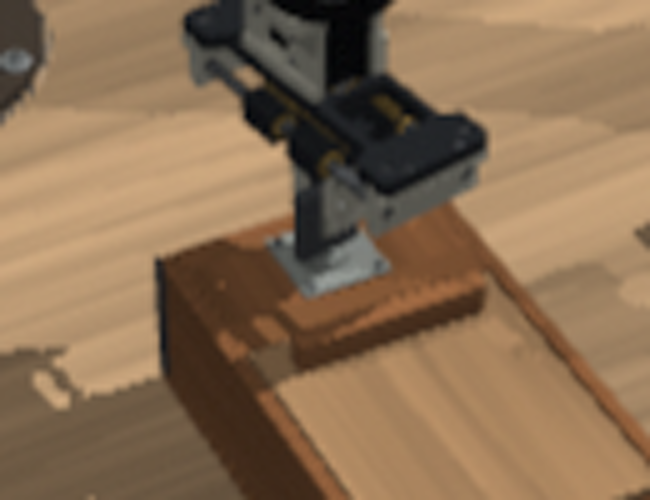

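View pics/l_w.png

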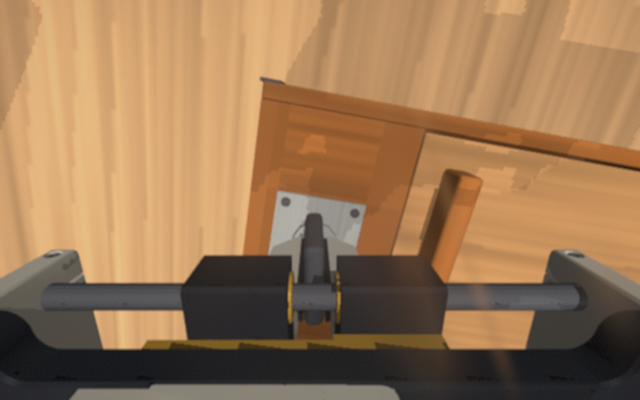

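```bash
python3 -m creep '[[[0,0,0,0,0,0,-0.3],[0,0,0,0,0,0,-0.3],[0,0,0,0,0,0,-0.3],[0,0,0,0,0,0,-0.3]]]'; python3 -m creep '[[[0,0,0.5,0,0,0,-0.3],[0,0,2,0,0,0,-0.3],[0,0,4,0,0,0,-0.3],[0,0,6,0,0,0,-0.3],[0,0,6,0,0,0,-0.3]]]';  python3 -c "
from h import *
s=arm.observe();print(s['position'],s['force'],s['ft_torque'],s['joints'].round(2))
sc=arm.get_image('scene')[:,:,::-1];cv2.imwrite('pics/m.png',cv2.resize(sc[90:190,270:400],None,fx=5,fy=5,interpolation=2))
sc=arm.get_image('wrist')[:,:,::-1];cv2.imwrite('pics/m_w.png',sc)
np.savez('m.npz',p=s['position'],r=s['ee_rot'])
"
```

```text
clock: 11.85
position: [0.4474, 0.122, 0.1412]
ee_rot: [-2.06, -2.372, 0.001]
force: [-0.1, -0.9, 0.0]
width: 0.341
clock: 12.35
position: [0.4491, 0.1225, 0.2037]
ee_rot: [2.059, 2.371, 0.006]
force: [-0.4, -0.2, -0.2]
width: 0.352
[0.44905793 0.12249128 0.20370687] [-0.37962625 -0.21178728 -0.16435137] [-0.04172824  0.02058755  0.0025254 ] [-0.85  0.23  0.57  2.04 -0.15  0.91 -0.06]
```

View pics/m.png

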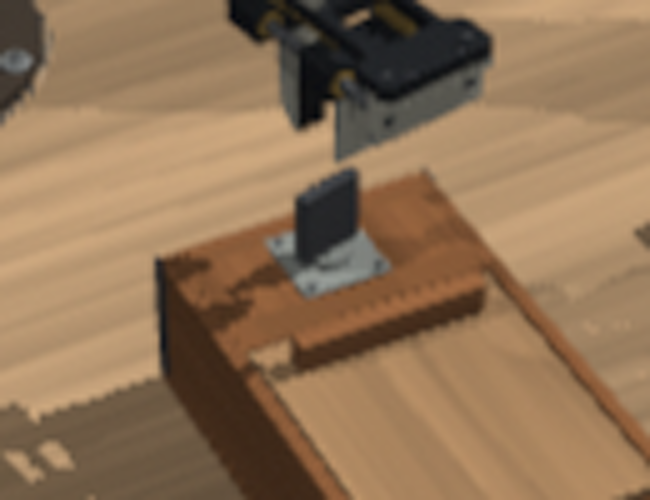

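View pics/m_w.png

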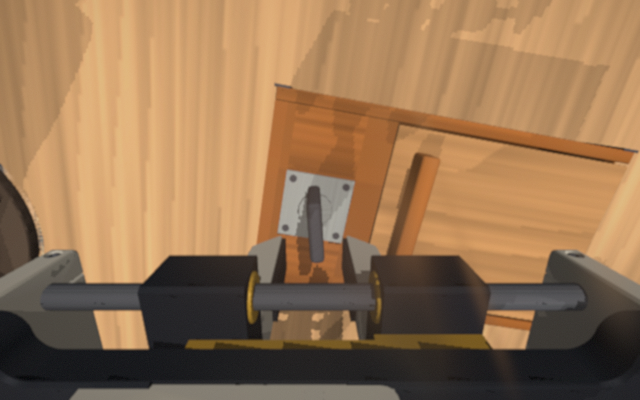

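```bash
python3 -m creep '[[[2,-0.1,0.5,0,0,-5,-1],[3.9,-0.2,0.5,0,0,-10,-1],[3.9,-0.2,0.5,0,0,-10,-1],[3.9,-0.2,0.5,0,0,-10,-1],[3.9,-0.2,0.5,0,0,-10,-1]]]' 20;  python3 -c "
from h import *
s=arm.observe();print(s['clock'],s['position'],s['ee_rot'],s['width'],s['joints'].round(2))
sc=arm.get_image('wrist')[:,:,::-1];cv2.imwrite('pics/n_w.png',sc)
c=cam('wrist',s['position'],s['ee_rot']);print(proj(c,s['position']+[0,0,-.093]))
"
```

```text
clock: 12.95
position: [0.4856, 0.1201, 0.2056]
ee_rot: [-2.257, -2.184, 0.003]
force: [0.3, 0.5, 0.3]
width: 0.009
12.95 [0.48555091 0.12011771 0.20563974] [-2.25677238 -2.18436994  0.00259114] 0.0086025877619213 [-0.82  0.3   0.6   1.96 -0.2   0.95 -0.15]
[315.65542655 208.01539077]
```

View pics/n_w.png

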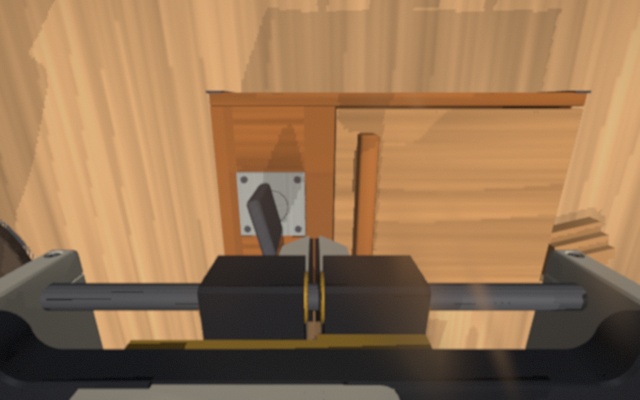

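```bash
python3 -m creep '[[[0,0,-2.5,0,0,0,-1],[0,0,-5,0,0,0,-1],[0,0,-7.2,0,0,0,-1],[0,0,-7.7,0,0,0,-1],[0,0,-7.7,0,0,0,-1]]]' && python3 -c "
from h import *
s=arm.observe();print(s['clock'],s['position'],s['force'])
sc=arm.get_image('scene')[:,:,::-1];cv2.imwrite('pics/o.png',cv2.resize(sc[80:200,270:410],None,fx=5,fy=5,interpolation=2))
"
```

```text
clock: 13.5
position: [0.4859, 0.1201, 0.129]
ee_rot: [-2.258, -2.183, 0.002]
force: [0.5, -0.3, -0.1]
width: 0.005
13.5 [0.48593768 0.12009439 0.12903742] [ 0.54464533 -0.2500391  -0.05034489]
```

View pics/o.png

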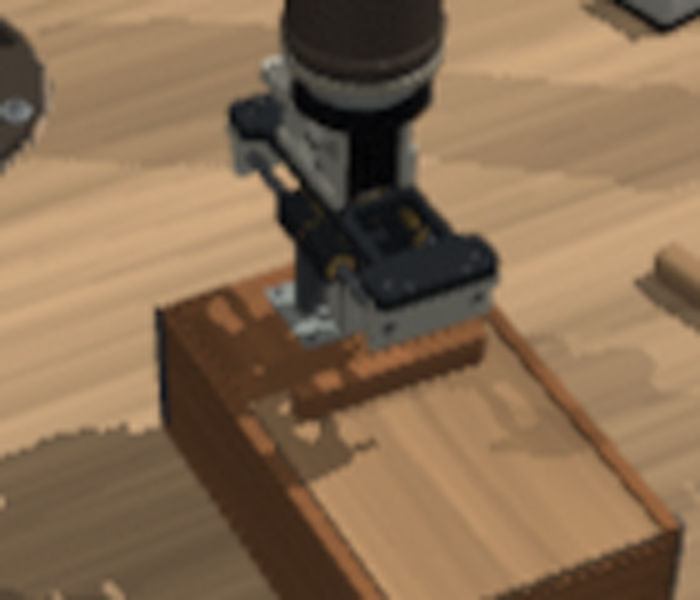

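```bash
python3 -m creep '[[[0.8,0,0,0,0,0,-1],[1.5,-0.05,0,0,0,0,-1],[2.2,-0.08,0,0,0,0,-1],[3,-0.1,0,0,0,0,-1]]]'; python3 -m creep '[[[1,-0.03,0,0,0,0,-1],[2,-0.07,0,0,0,0,-1],[3,-0.1,0,0,0,0,-1],[4,-0.14,0,0,0,0,-1],[5,-0.18,0,0,0,0,-1]]]'; python3 -c "
from h import *
sc=arm.get_image('scene')[:,:,::-1];cv2.imwrite('pics/q.png',cv2.resize(sc[80:240,270:430],None,fx=3.7,fy=3.7,interpolation=2))
"
```

```text
clock: 13.95
position: [0.5174, 0.1195, 0.1299]
ee_rot: [-2.258, -2.183, -0.001]
force: [-2.4, 0.2, 6.0]
width: 0.004
clock: 14.45
position: [0.5677, 0.1178, 0.1299]
ee_rot: [-2.258, -2.184, -0.001]
force: [-2.2, 1.9, 6.7]
width: 0.003
```

View pics/q.png

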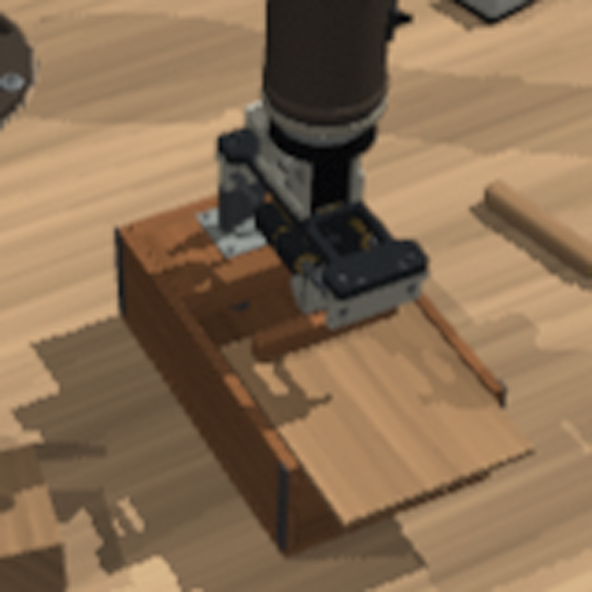

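```bash
python3 -m creep '[[[1,-0.03,0,0,0,0,-1],[2,-0.07,0,0,0,0,-1],[3,-0.1,0,0,0,0,-1],[4,-0.14,0,0,0,0,-1],[4.8,-0.17,0,0,0,0,-1]]]'; python3 -m creep '[[[0,0,0,0,0,0,-1],[-1,0,0,0,0,0,-1],[-2,0,0,0,0,0,-1],[-2,0,2,0,0,0,-1]]]';  python3 -m creep '[[[0,0,4,0,0,0,-1],[0,0,8,0,0,0,-1],[-4,0,10,0,0,0,-1],[-4,-5,10,0,0,0,-1],[-4,-10,10,0,0,0,-1]]]'; python3 -m creep '[[[0,-5,2,0,0,0,-1],[0,-10,2,0,0,0,-1],[0,-15,2,0,0,0,-1],[0,-15,2,0,0,0,-1],[0,-15,2,0,0,0,-1]]]'; python3 -c "
from h import *
sc=arm.get_image('scene')[:,:,::-1];cv2.imwrite('pics/r.png',cv2.resize(sc[80:240,270:430],None,fx=3.7,fy=3.7,interpolation=2))
cv2.imwrite('pics/r_s.png',sc)
cv2.imwrite('pics/r_t.png',arm.get_image('top')[:,:,::-1])
print(arm.observe()['force'])
"
```

```text
clock: 15.0
position: [0.6156, 0.1161, 0.1298]
ee_rot: [-2.258, -2.184, -0.001]
force: [-2.5, 1.4, 7.0]
width: 0.004
clock: 15.4
position: [0.5905, 0.1156, 0.147]
ee_rot: [-2.256, -2.181, 0.008]
force: [-0.6, -0.5, -0.4]
width: 0.005
clock: 15.9
position: [0.5531, 0.0175, 0.2499]
ee_rot: [-2.251, -2.19, -0.003]
force: [1.0, -1.0, 0.2]
width: 0.004
clock: 16.4
position: [0.5532, -0.1358, 0.2692]
ee_rot: [-2.263, -2.179, 0.0]
force: [-0.1, 0.1, 0.4]
width: 0.005
[-0.60373236  0.68743406  0.06421938]
```

View pics/r.png

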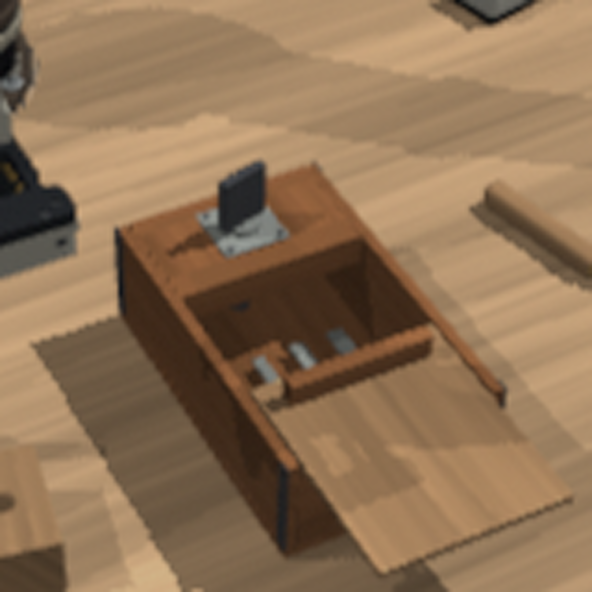

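View pics/r_t.png

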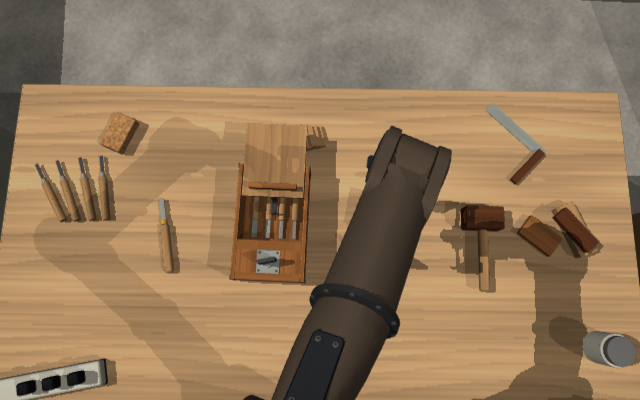

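```bash
python3 - <<'E'
from h import *
t=cam('top')
b0=np.mean([onz(t,(225+p[0]/8,225+p[1]/8),.122) for p in [(163,25),(550,45)]],0)
im=cv2.imread('pics/r_t.png');cv2.imwrite('pics/s.png',np.hstack([cv2.resize(im[110:290,225:345],None,fx=3.3,fy=3.3,interpolation=2),cv2.resize(cv2.imread('pics/r_s.png')[115:265,300:400],(396,594),interpolation=2)]))
print(b0, onz(t,(272.5,185.5),.122))
E
```

```text
[0.52718779 0.11602331 0.122     ] [0.63685803 0.11243103 0.122     ]
```

View pics/s.png

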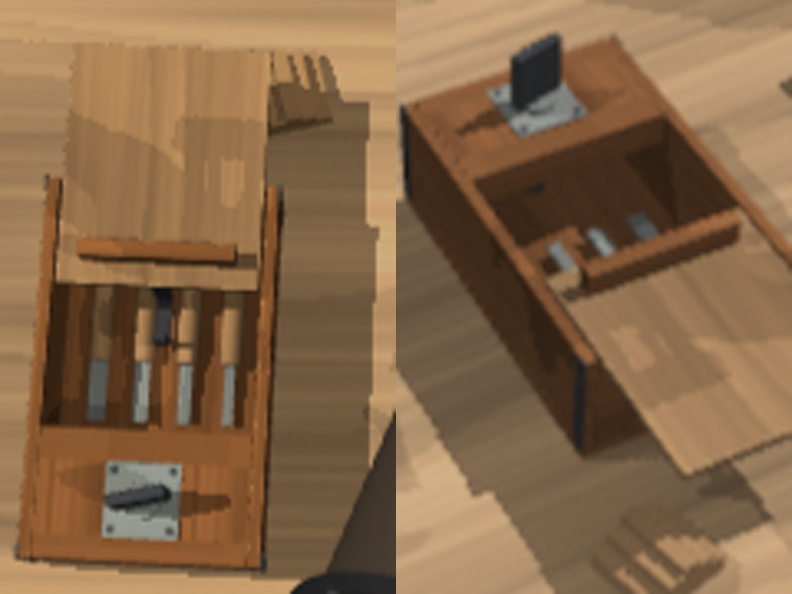

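View pics/r_s.png

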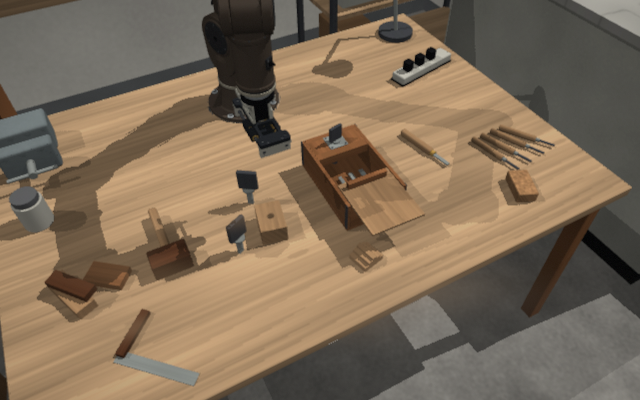

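The pictures show the lid about 110 mm open. The key stands upright in the plate, turned nearly crosswise, and the moulding, gouge and mallet are at their starting pixels. Handing in.

```bash
python3 -c "
from cell import arm
s=arm.observe();print(s['clock'],s['dq'].round(3),s['force'].round(1)); print(arm.sign_off())"
```

```text
16.5 [-0.017  0.003 -0.011 -0.007 -0.     0.005  0.002] [-0.6  0.7  0.1]
the job is handed in; nothing more can be done
None
```

The chest is unlocked and open, and I handed the job in at 16.5 s of the 64 s allowed. The sign-off gave no verdict, so what follows is from my own checks.

**What I did**
- I took the smallest key, the one in the wooden stand. It went into the keyhole until the blade met the plug, at about 0.38 rad anticlockwise of the chest's x axis.
- A light press while turning clockwise found the slot. The key then sank until the collar rested firmly on the plate.
- I turned it clockwise to about 1.39 rad past chest x, released it, and pushed the lid open by the batten.

**Last checks**
- **Lid:** it measures about 110 mm open in the top view, against the 90 mm needed.
- **Key:** it stands upright in the lock, about 0.18 rad from the chest's cross direction by the wrist angle at release. The collar was home by contact height at release. After that I only judged it by eye in the pictures.
- **Bystanders:** the moulding, gouge and mallet look unmoved. I compared their positions by eye and did not measure them. The open lid partly hides the moulding from above, but the scene view shows it where it was.
- **Robot:** it is clear of everything and nearly still.

**What disagreed**
- The keyhole position differed by up to about 3 mm between the cameras. I used the wrist view, and the key went in without resistance.
- Sideways force on the key reached about 6 N during the turn, and an upward force of about 7 N showed during the lid push. I did not trace the cause of the upward force.

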